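# Space and close a gear case cover

### The arm

A 6-joint arm with a two-finger parallel gripper is mounted at the origin on the work surface. World frame = base frame: x ahead of the robot, y to its left, z up, the work surface at z = 0. Lengths are in m, angles in rad, forces in N, time in s.
With the tool pointing down it reaches from about 0.3 to 0.875 m from the base axis. Payload 6.4 kg.
Tool frame: the origin (TCP) lies at the very end of the fingers, on their centre line; the grasp point (between the pads) lies 19 mm behind it; z points along the fingers, y is the direction in which the jaws open and shut (so a half turn about z gives the same grasp; the last joint's range is limited). The gripper opens to 85 mm and grips with 20 to 120 N. Pads are 22 mm wide; open, the fingers measure 114 mm over their backs; the gripper's body (76 mm by 85 mm) begins 54 mm behind the grasp point. The pads swing forward as they close: fully open they stand 13 mm farther back than shut.
Start: joints at [0.917, 0.181, 1.607, -0, 1.354, -0.206], TCP at [0.249, 0.518, 0.231] pointing down, gripper open.
Joint ranges: [-2.99, 2.99], [-0.89, 2.07], [0.3, 2.58], [-1.14, 4.28], [0, 2.63], [-3.12, 3.12]. Speed limits (rad/s): [2.57, 2.57, 3.01, 3.14, 3.14, 3.14].

### API

Orientations are given as a unit quaternion [w, x, y, z].
In Python, from bench import telemetry, imaging, ctrl gives the robot as it stands.
- The arm moves only by the shell command python3 -m pendant 'ROWS' [OPENING]. ROWS is JSON, a list that holds one entry, the list of rows, each a list of 6 numbers: the shift along the tool's x, y, z in units of 200 mm (1.0 is 200 mm), then the turn, a rotation vector about the tool's x, y, z in units of pi rad (1.0 is pi rad). In form: [[[tx, ty, tz, rx, ry, rz], ...]]. A call has 1 to 12 rows; each row shifts and turns the pose as measured when the row begins, along the tool's axes as they then stand; what a row does not reach is not made up. A row lasts 1/8 s, in which the tool goes at most 62.5 mm and 10.7 degrees, less where a joint would pass 70% of its speed; a pose out of reach is approached as far as the arm can. A call with a number of a shift or a turn outside -1 to 1 is refused whole. A call with a gripper value outside its range is refused whole. OPENING is the closure, from 0 (fully open) to 1 (shut), set as the call begins (- or left out, the last holds). The fingers move at their own pace and stop on an object; the grip force is fixed at half the most. Time passes only in rows, so rows that do not move let the fingers close. It gives the time, the measured TCP pose, the force and the opening at its end, in the units of the state.
- telemetry.get_obs(): the state, without advancing time (a new reading comes with each control period).
- imaging.camera(name): name is "scene" or "top" or "wrist"; returns a dict with "pixels" (384x512x3 uint8, blue, green, red), "vfov" (degrees; the focal length in pixels is half the picture's height over the tangent of half this angle, whatever the lens; pixels are square), "cx", "cy" (the principal point, pixels), "R" (3x3) and "t" (3): a world point X has camera coordinates R X + t. Camera axes: x right, y down, z forward; pixel columns grow to the right and rows downward; lengths in m; the calibration is good to about 2 mm. A picture is of the moment at which its call begins. There is no depth.
- ctrl.hand_in(): hands the job in, once; it reports no verdict.
The state is a dict: "time_s": time; "q": joint angles; "dq": joint speeds; "joint_efforts": joint torques, N m; "eef_pos": TCP position; "eef_rot": TCP orientation; "wrist_force": force on the tool from outside, world axes, zero at the start; "torque": the same for the moment, N m; "opening": opening from 0.0 (shut) to 1.0 (fully open).
Only numpy, scipy, OpenCV 4.12 (cv2) and the standard library are available. Lean on these libraries where they do the work, as an engineer would, in place of code of your own. Each camera call takes 0.05 s, during which the arm holds its last target.

### The job

Stand the steel spacer down in the gap between the gear case's loose cover plate and its three stop pads, in front of the one pad where the gap is wide enough, all the way to the gap's floor, and let go of it. Then push the cover plate at its round hub towards the case until the spacer is pinched flush between plate and pad, and finish while still holding the plate pushed like that, not touching the spacer. Leave the jar, the bearing ring and the wooden block where they are.

Things in the scene. Friction and masses are not known exactly. Their poses are not given: they have to be found in the camera images.
- gearcase: Green gear case, fixed on white foam (foam top z = 0.010). Origin: underside of its dark steel stand. x from cover to case (about away from the robot), y along its face, z up. Stand: x -85 to 105, 230 wide in y, top at z 12 mm = the gap's floor. Case's front face at x = 20, 190 wide, top at z 74 (88 behind x = 90). Two studs along x, 10 thick, at y = -96 and 96, z 44, x -45 to 30 mm.
- cover: Upright aluminium plate 12 mm thick, 212 wide, 2 to 62 mm above the gap's floor. Slides only along its +x (to the case), 8 mm at most, 6 with the spacer in; a spring returns it (1.5 N at start, 3.3 N at 6 mm). Origin: inner face, mid-width, at the gap floor's height; starts at case x = -12, z = 12, axes as the case. Hub on outer face: diameter 50, 30 long, flat end centred at (-42, 0, 34) mm.
- pad_shallow: Shallowest of three bare aluminium stop pads on the case's front face, side by side 56 mm apart in any order, each 54 mm wide, 62 high from the gap's floor. Sticks out (to -x) only 8 mm: gap to the plate 24 mm at the start, the only one the spacer fits. Origin: on the case's face, mid-width of the pad, at the gap floor's height; axes as the gear case's.
- pad_middle: Stop pad that sticks out 19 mm (gap 13 mm at the start: too narrow); else like pad_shallow.
- pad_deep: Stop pad that sticks out 23 mm (gap 9 mm at the start: too narrow); else like pad_shallow.
- spacer: Plain steel spacer, 18 mm thick (x), 0.15 to 0.3 kg: a slab 40 mm wide (y), 62 high, above it a gripping tab 28 wide, to 102 mm total height. Same both ways round. Origin: centre of its underside; x across its thickness, z up. Starts standing upright on the foam, left or right of the gear case. In the gap its tab stands 40 mm above plate and pads.
- jar: Bystander: closed grey jar, diameter 54 mm, 65 mm high, on the foam, on the side where the spacer is not. Origin: centre of its underside.
- bearing: Bystander: steel bearing ring lying flat, diameter 68 mm, 18 mm high. Origin: centre of its underside.
- chock: Bystander: wooden block 90 x 45 x 30 mm. Origin: centre of its underside.
Things that resemble listed ones, but are neither listed nor needed, are in the scene too. Leave any green look-alike of the spacer alone.

How it is judged:
On the way:
1. the spacer stands on the floor of the gap in front of the shallowest pad, let go, before the plate is pushed home (x of spacer in the frame of pad_shallow between -0.026 and -0.014 m and y of spacer in the frame of pad_shallow between -0.012 and 0.012 m and z of spacer in the frame of pad_shallow between -0.004 and 0.004 m and angle between spacer's own z axis and vertical below 0.15 rad and contact force between each of the fingers, the arm and spacer below 0.1 N and x of cover in the frame of gearcase below -0.009 m), for 0.2 s.
At the end, for the whole second after the job is handed in: Spacer upright and square (3.4 degrees) on the gap floor (4 mm), within 12 mm of the shallowest pad's middle, pinched between plate and pad with over 2 N each side; plate 6 mm (within 2) from its start; gripper pushes the plate with over 3 N and does not touch the spacer (y of spacer in the frame of pad_shallow between -0.012 and 0.012 m and z of spacer in the frame of pad_shallow between -0.004 and 0.004 m and angle between spacer's own z axis and vertical below 0.06 rad and angle between the x axis of spacer and the x axis of pad_shallow, either way round below 0.06 rad and contact force between each of the fingers, the arm and spacer below 0.1 N and x of spacer in the frame of pad_shallow between -0.0195 and -0.0145 m and x of cover in the frame of gearcase between -0.0082 and -0.0042 m and contact force between cover and spacer above 2 N and contact force between spacer and pad_shallow above 2 N and contact force between any of the fingers, the arm and cover above 3 N and linear speed of spacer below 0.02 m/s); the arm keeps its last pose, push and grip.
It fails at once if the jar is shifted more than 30 mm (distance of jar from where it was at the start of the episode above 0.03 m).
It fails at once if the bearing ring is shifted more than 30 mm (distance of bearing from where it was at the start of the episode above 0.03 m).
It fails at once if the wooden block is shifted more than 30 mm (distance of chock from where it was at the start of the episode above 0.03 m).
It also fails if it takes over 56 s, if anything falls off the work surface, if the arm or the gripper's body presses on something with over 40 N, if the wrist force passes 120 N, or if a joint passes its speed limit or range.

## Working session

There is one attempt and no reset: what is moved stays moved. The work goes in short steps, Python scripts to look and compute and a shell command to move; the robot and the scene stay as the last step left them, time stands still between calls to the robot, and variables do not carry over. Pictures are saved under pics/ and viewed, and the job is handed in when it is done.

```bash
mkdir -p pics; ls; python3 - <<'E'
from bench import telemetry, imaging
import cv2
print(telemetry.get_obs())
for n in ("scene","top","wrist"):
    c=imaging.camera(n); cv2.imwrite(f"pics/{n}0.png",c["pixels"]); print(n,c["vfov"],c["cx"],c["cy"],c["R"],c["t"])
E
```

```text
pics
{'time_s': 0.0, 'q': array([ 9.16712257e-01,  1.81536090e-01,  1.60802436e+00,  4.78132747e-06,
        1.35377621e+00, -2.06327004e-01]), 'dq': array([ 0.00076105,  0.00077741,  0.00023091, -0.00134194,  0.00069132,
       -0.00062052]), 'joint_efforts': array([ 5.53187942e-05, -4.44885886e+01, -3.51329756e+01, -3.20860863e-04,
        9.17252357e-03,  9.62491953e-06]), 'eef_pos': array([0.24859654, 0.51787014, 0.23037902]), 'eef_rot': array([-3.65797095e-04,  2.22013442e-01,  9.75043215e-01, -7.91572983e-04]), 'wrist_force': array([-0.12946951,  0.0624593 ,  0.72917134]), 'torque': array([0.00986873, 0.05740255, 0.01395353]), 'opening': 1.0017484016243174}
scene 54.595797266635486 248.53562392312708 195.7689168136699 [[ 0.51570272  0.85674723  0.0059072 ]
 [ 0.66428434 -0.39547997 -0.6342885 ]
 [-0.54108873  0.33102836 -0.77307387]] [-0.2483295  -0.2883665   1.18623508]
top 55.844841362078625 257.261758606627 187.63924444809632 [[ 0.01603458 -0.99986895 -0.00222902]
 [-0.99212369 -0.01563331 -0.12428271]
 [ 0.12423157  0.00420429 -0.99224434]] [0.0045784  0.46002085 0.82666315]
wrist 64.26931679464226 254.36536609725 188.22243137592451 [[ 0.43263384  0.90156901 -0.00112979]
 [ 0.86790942 -0.41614181  0.27121804]
 [ 0.24405163 -0.11831866 -0.96251727]] [-0.57511871 -0.0363375   0.37806512]
```

View pics/scene0.png

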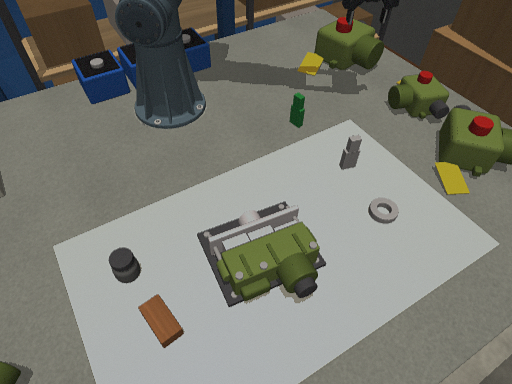

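View pics/top0.png

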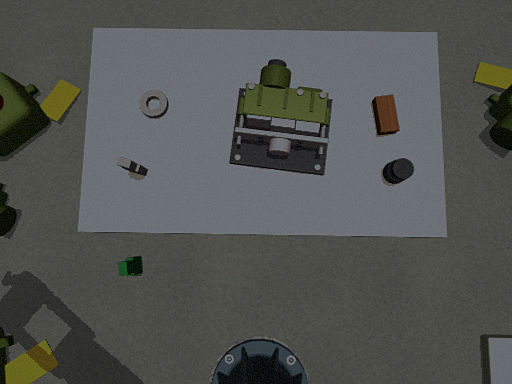

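View pics/wrist0.png

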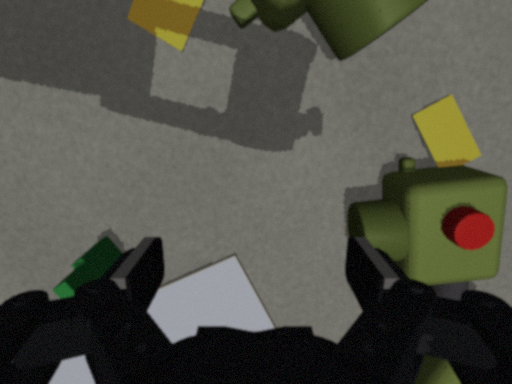

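```bash
cat > h.py <<'E'
import numpy as np, cv2
from bench import telemetry, imaging
from scipy.spatial.transform import Rotation as Ro
def f(c): return c["pixels"].shape[0]/2/np.tan(np.radians(c["vfov"])/2)
def ray(c,u,v):
    R=np.array(c["R"]);t=np.array(c["t"]);o=-R.T@t
    d=R.T@np.array([(u-c["cx"])/f(c),(v-c["cy"])/f(c),1]);return o,d
def onz(c,u,v,z):
    o,d=ray(c,u,v);return o+d*(z-o[2])/d[2]
def proj(c,X):
    p=np.array(c["R"])@np.array(X)+np.array(c["t"]);return np.array([c["cx"]+f(c)*p[0]/p[2],c["cy"]+f(c)*p[1]/p[2]])
def tri(obs):
    A=[];b=[]
    for c,u,v in obs:
        o,d=ray(c,u,v);d=d/np.linalg.norm(d);P=np.eye(3)-np.outer(d,d);A.append(P);b.append(P@o)
    return np.linalg.lstsq(np.vstack(A),np.hstack(b),rcond=None)[0]
def snap(n,tag):
    c=imaging.camera(n);cv2.imwrite(f"pics/{tag}.png",c["pixels"]);import pickle;pickle.dump(c,open(f"pics/{tag}.pkl","wb"));return c
def load(tag):
    import pickle;return pickle.load(open(f"pics/{tag}.pkl","rb"))
def crop(tag,x0,y0,w,h,s):
    im=cv2.imread(f"pics/{tag}.png")[y0:y0+h,x0:x0+w];cv2.imwrite(f"pics/{tag}_c{x0}_{y0}.png",cv2.resize(im,None,fx=s,fy=s,interpolation=cv2.INTER_CUBIC))
def pose():
    o=telemetry.get_obs();q=o["eef_rot"];return o,np.array(o["eef_pos"]),Ro.from_quat([q[1],q[2],q[3],q[0]])
def delta(p,yaw,tilt=None):
    """target TCP pos, tool y-axis (jaw) direction world yaw, pointing down -> rows units"""
    o,p0,R0=pose()
    z=np.array([0,0,-1.]);y=np.array([np.cos(yaw),np.sin(yaw),0]);x=np.cross(y,z)
    R1=Ro.from_matrix(np.array([x,y,z]).T)
    print("t=%.2f pos"%o["time_s"],p0.round(4),"q",o["q"].round(3),"F",np.round(o["wrist_force"],1),"open %.3f"%o["opening"])
    print("shift(units)",(R0.inv().apply(np.array(p)-p0)/0.2).round(4),"turn(units)",((R0.inv()*R1).as_rotvec()/np.pi).round(4))
E
python3 - <<'E'
from h import *
for n in("scene","top","wrist"): snap(n,n+"1")
crop("top1",90,140,80,60,8); crop("top1",220,50,130,130,5); crop("scene1",190,190,140,120,5)
t=load("top1")
for u,v in [(280,146),(240,156),(320,170),(132,166),(154,103),(385,114),(398,170)]: print(u,v,onz(t,u,v,.03).round(3))
_,p,R=pose();print(p,R.as_matrix().round(3))
c=load("wrist1");print(-np.array(c["R"]).T@c["t"])
E
```

```text
280 146 [ 0.561 -0.041  0.03 ]
240 156 [0.535 0.054 0.03 ]
320 170 [ 0.504 -0.136  0.03 ]
132 166 [0.507 0.31  0.03 ]
154 103 [0.663 0.266 0.03 ]
385 114 [ 0.644 -0.294  0.03 ]
398 170 [ 0.507 -0.321  0.03 ]
[0.24885943 0.51816848 0.2309832 ] [[-0.901  0.433 -0.   ]
 [ 0.433  0.901 -0.   ]
 [ 0.    -0.001 -1.   ]]
[0.18817665 0.54823795 0.37347376]
```

View pics/top1_c90_140.png

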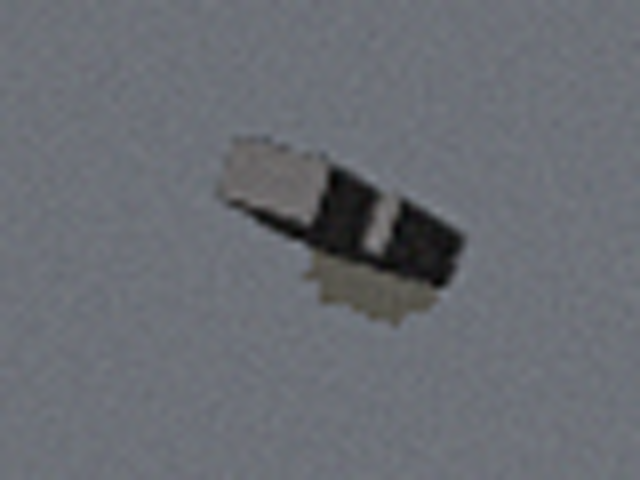

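View pics/top1_c220_50.png

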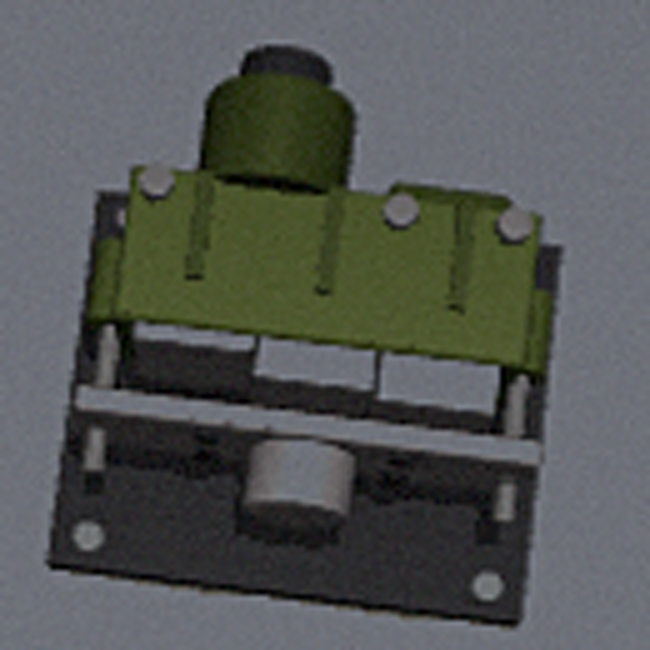

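View pics/scene1_c190_190.png

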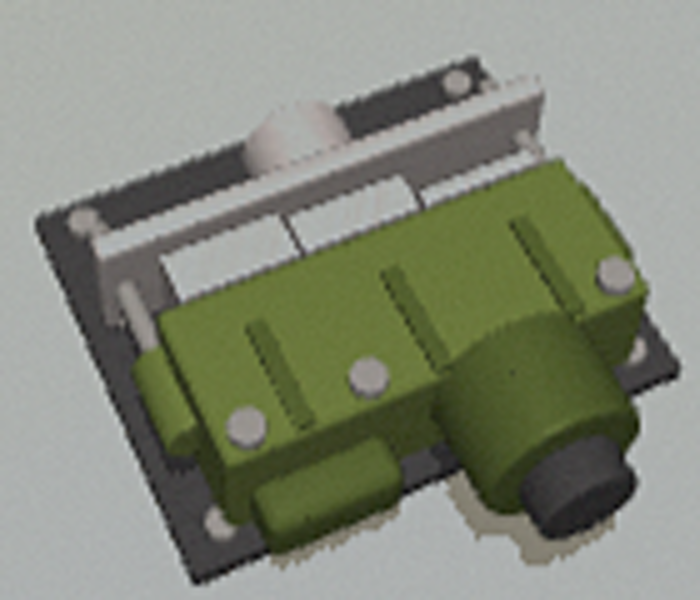

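```bash
python3 - <<'E'
from h import *
t=load("top1")
P=[onz(t,90+x/8,140+y/8,.112) for x,y in [(236,138),(330,160),(305,222),(220,195)]]
print(np.round(P,4),np.mean(P,0))
# case: plate top edge z=.084, stand corners z=.022
for x,y in [(75,388),(540,445),(75,408),(540,465)]: print("plate",onz(t,220+x/5,50+y/5,.084).round(4))
for x,y in [(50,565),(518,622),(97,190),(562,250)]: print("stand",onz(t,220+x/5,50+y/5,.022).round(4))
delta([.51,.24,.25],np.radians(64.3))
E
```

```text
[[0.5107 0.3093 0.112 ]
 [0.5051 0.2836 0.112 ]
 [0.4881 0.2893 0.112 ]
 [0.4951 0.3126 0.112 ]] [0.49976332 0.29868395 0.112     ]
plate [0.5886 0.064  0.084 ]
plate [ 0.5655 -0.1453  0.084 ]
plate [0.5793 0.0638 0.084 ]
plate [ 0.5563 -0.1452  0.084 ]
stand [0.5193 0.0783 0.022 ]
stand [ 0.4951 -0.1461  0.022 ]
stand [0.7075 0.0599 0.022 ]
stand [ 0.6803 -0.1689  0.022 ]
t=0.30 pos [0.2489 0.5182 0.231 ] q [ 0.917  0.181  1.607  0.     1.354 -0.206] F [ 0.2 -0.5  0.4] open 0.998
shift(units) [-1.7792 -0.6883 -0.0949] turn(units) [-0.0002 -0.      0.0002]
```

```bash
python3 -m pendant '[[[-0.22,-0.086,-0.012,0,0,0],[-0.22,-0.086,-0.012,0,0,0],[-0.22,-0.086,-0.012,0,0,0],[-0.22,-0.086,-0.012,0,0,0],[-0.22,-0.086,-0.012,0,0,0],[-0.22,-0.086,-0.012,0,0,0],[-0.22,-0.086,-0.012,0,0,0],[-0.22,-0.086,-0.012,0,0,0]]]' 0
python3 -m pendant '[[[0,0,0,0,0,0.055],[0,0,0,0,0,0.055],[0,0,0,0,0,0.055],[0,0,0,0,0,0.055],[0,0,0,0,0,0.055],[0,0,0,0,0,0.055],[0,0,0,0,0,0.055],[0,0,0,0,0,0.055]]]'
python3 - <<'E'
from h import *
snap("wrist","w2"); delta([.51,.24,.25],np.radians(-15))
E
```

```text
time_s: 1.3
eef_pos: [0.5122, 0.2364, 0.2506]
eef_rot: [0.0, 0.219, 0.976, 0.0]
wrist_force: [0.3, 0.5, -0.1]
opening: 0.998
time_s: 2.3
eef_pos: [0.5149, 0.232, 0.2499]
eef_rot: [-0.0, 0.806, 0.592, -0.0]
wrist_force: [-0.5, -0.3, -0.3]
opening: 1.003
t=2.35 pos [0.515  0.2321 0.2499] q [ 0.213  0.143  1.612 -0.     1.387  0.524] F [-0.   0.7 -0.3] open 0.998
shift(units) [ 0.0302 -0.0357 -0.0005] turn(units) [-0.0001  0.0001 -0.0156]
```

View pics/w2.png

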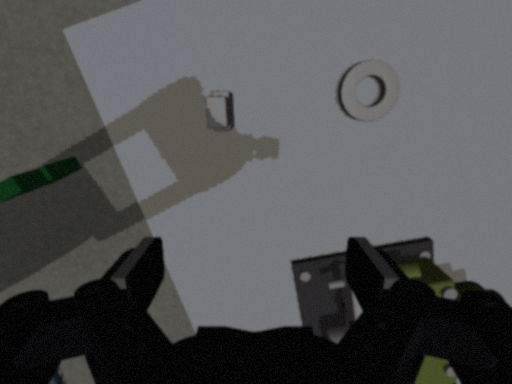

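```bash
python3 - <<'E'
from h import *
crop("w2",190,75,70,70,9)
E
```

```text
(no output)
```

View pics/w2_c190_75.png

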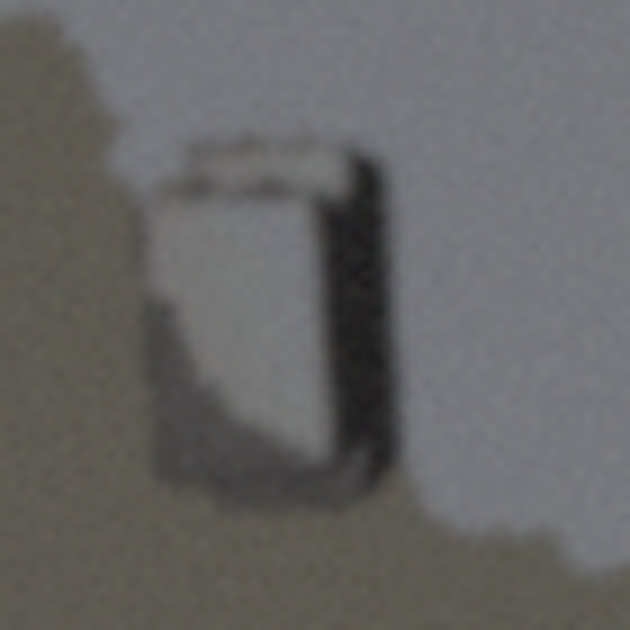

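```bash
python3 - <<'E'
from h import *
w=load("w2");t=load("top1");s=load("scene1")
c=[(206.7,96.3),(225.3,96.3),(227.2,127.),(207.6,127.8)]
cw=np.mean(c,0); ct=np.mean([(119.5,157.2),(131.2,160),(128.1,167.7),(117.5,164.4)],0)
X=tri([(w,*cw),(t,*ct)]);print("tri centre",X.round(4), proj(w,X)-cw, proj(t,X)-ct)
P=np.array([onz(w,u,v,.112) for u,v in c]);print(P.round(4),P.mean(0).round(4))
a=P[[0,1]].mean(0)-P[[2,3]].mean(0);b=P[[1,2]].mean(0)-P[[0,3]].mean(0)
print("wide",np.linalg.norm(a),np.degrees(np.arctan2(a[1],a[0])),"thick",np.linalg.norm(b),np.degrees(np.arctan2(b[1],b[0])))
print("scene proj",proj(s,X))
crop("scene1",325,125,50,50,10)
E
```

```text
tri centre [0.5012 0.3004 0.1066] [-0.58564539 -0.24455148] [ 0.18839333 -0.18745268]
[[0.4983 0.3151 0.112 ]
 [0.5139 0.3103 0.112 ]
 [0.507  0.2846 0.112 ]
 [0.4899 0.2892 0.112 ]] [0.5023 0.2998 0.112 ]
wide 0.026888492613059086 73.36237307750692 thick 0.017032658456836214 -16.182474161341478
scene proj [355.56852807 139.16874506]
```

View pics/scene1_c325_125.png

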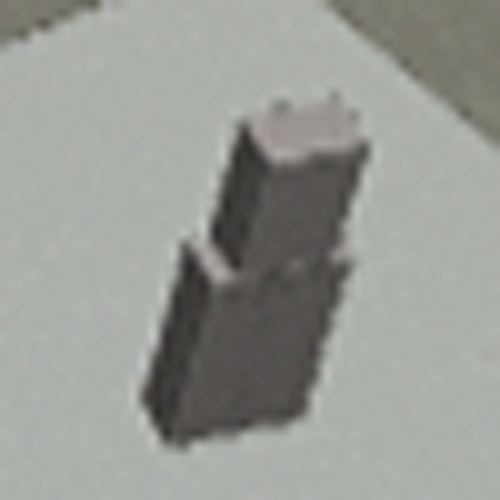

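```bash
python3 - <<'E'
from h import *
delta([.5020,.3000,.14],np.radians(-16.4))
E
```

```text
t=2.35 pos [0.515  0.2321 0.2499] q [ 0.213  0.143  1.612 -0.     1.387  0.524] F [-0.   0.7 -0.3] open 0.998
shift(units) [ 0.3037 -0.1654  0.5495] turn(units) [-0.0001  0.0001 -0.0078]
```

```bash
python3 -m pendant '[[[0.076,-0.041,0.137,0,0,-0.0078],[0.076,-0.041,0.137,0,0,0],[0.076,-0.041,0.137,0,0,0],[0.076,-0.041,0.137,0,0,0],[0,0,0,0,0,0]]]'
python3 - <<'E'
from h import *
delta([.5020,.3000,.14],np.radians(-16.4));snap("wrist","w3")
E
```

```text
time_s: 2.98
eef_pos: [0.5014, 0.3011, 0.1382]
eef_rot: [0.001, 0.797, 0.604, 0.001]
wrist_force: [-0.4, -0.0, 0.2]
opening: 1.001
t=2.98 pos [0.5014 0.3011 0.1382] q [ 3.380e-01  2.990e-01  1.662e+00 -1.000e-03  1.178e+00  6.120e-01] F [-0.4 -0.   0.2] open 1.001
shift(units) [-0.0043  0.0043 -0.0092] turn(units) [ 0.0006 -0.0001  0.0042]
```

View pics/w3.png

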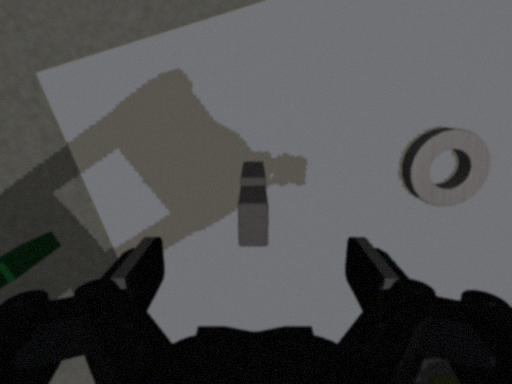

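```bash
python3 - <<'E'
from h import *
crop("w3",210,150,90,110,6)
E
```

```text
(no output)
```

View pics/w3_c210_150.png

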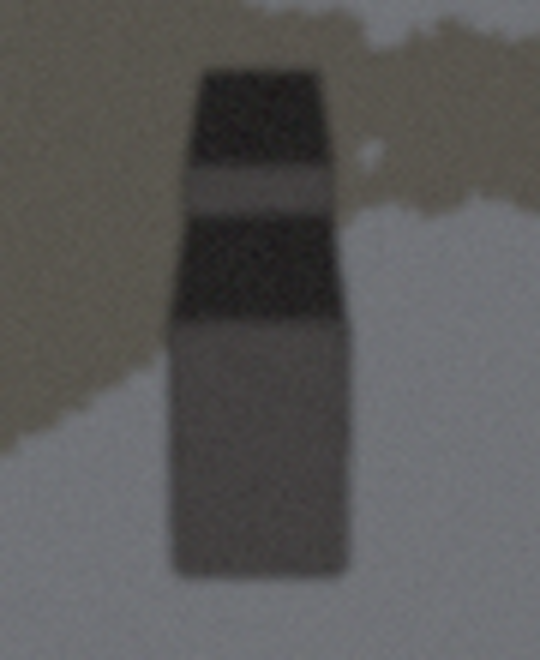

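```bash
python3 - <<'E'
from h import *
w=load("w3");w2=load("w2");t=load("top1")
c=[(210+x/6,150+y/6) for x,y in [(168,320),(348,320),(350,577),(172,577)]]
c2=[(206.7,96.3),(225.3,96.3),(227.2,127.),(207.6,127.8)]
X=tri([(w,*np.mean(c,0)),(w2,*np.mean(c2,0)),(t,124.1,162.3)]);print(X.round(4))
P=np.array([onz(w,u,v,.112) for u,v in c]);print(P.mean(0).round(4))
a=P[[0,1]].mean(0)-P[[2,3]].mean(0);b=P[[1,2]].mean(0)-P[[0,3]].mean(0)
print(np.linalg.norm(a),np.degrees(np.arctan2(a[1],a[0])),np.linalg.norm(b),np.degrees(np.arctan2(b[1],b[0])))
delta([*P.mean(0)[:2],.083],np.radians(-15.5))
E
```

```text
[0.5013 0.2997 0.1091]
[0.5017 0.3    0.112 ]
0.02733134048737635 74.95501362578585 0.01770960289445269 -15.674137335453556
t=3.02 pos [0.5027 0.3009 0.1398] q [ 3.370e-01  2.980e-01  1.661e+00 -1.000e-03  1.179e+00  6.120e-01] F [-1.  -0.4  0.4] open 1.005
shift(units) [-0.0062 -0.0048  0.2839] turn(units) [ 0.0014 -0.0005 -0.001 ]
```

```bash
python3 -m pendant '[[[-0.003,-0.0025,0.142,0,0,0],[-0.003,-0.0025,0.142,0,0,0],[0,0,0,0,0,0]]]'
python3 -m pendant '[[[0,0,0,0,0,0],[0,0,0,0,0,0],[0,0,0,0,0,0],[0,0,0,0,0,0],[0,0,0,0,0,0],[0,0,0,0,0,0]]]' 1
python3 - <<'E'
from h import *
delta([.5017,.3,.083],np.radians(-15.5));snap("wrist","w4")
E
```

```text
time_s: 3.4
eef_pos: [0.5064, 0.2994, 0.0878]
eef_rot: [0.003, 0.796, 0.605, 0.006]
wrist_force: [0.5, -0.5, 0.3]
opening: 1.004
time_s: 4.15
eef_pos: [0.5099, 0.3001, 0.0942]
eef_rot: [0.004, 0.796, 0.605, 0.01]
wrist_force: [0.2, 0.7, -0.2]
opening: 0.196
t=4.15 pos [0.5099 0.3001 0.0942] q [ 0.332  0.359  1.685 -0.002  1.076  0.604] F [ 0.2  0.7 -0.2] open 0.196
shift(units) [-0.0122 -0.0406  0.055 ] turn(units) [ 0.006  -0.0035 -0.    ]
```

View pics/w4.png

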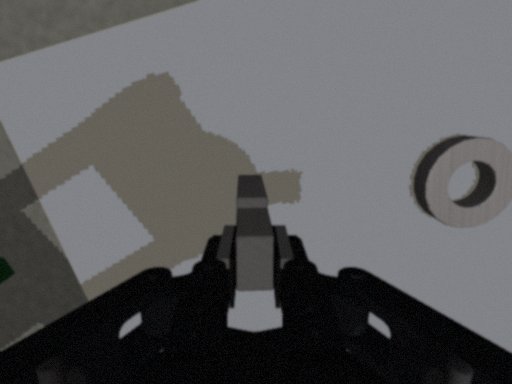

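```bash
python3 -m pendant '[[[0,0,0,0,0,0],[0,0,0,0,0,0]]]' 0
python3 -m pendant '[[[0,0,0,0,0,0],[0,0,0,0,0,0]]]'
python3 - <<'E'
from h import *
delta([.5017,.3,.083],np.radians(-15.5));snap("wrist","w5")
delta([.5017,.3,.083],np.radians(-15.5));
crop("w5",210,150,90,130,5)
E
```

```text
time_s: 4.45
eef_pos: [0.5099, 0.3, 0.0939]
eef_rot: [0.004, 0.796, 0.605, 0.01]
wrist_force: [-0.1, -0.8, -0.7]
opening: 0.611
time_s: 4.7
eef_pos: [0.5099, 0.2999, 0.0938]
eef_rot: [0.004, 0.796, 0.605, 0.01]
wrist_force: [-0.3, 0.2, 0.5]
opening: 0.996
t=4.70 pos [0.5099 0.2999 0.0938] q [ 0.332  0.36   1.685 -0.002  1.075  0.604] F [-0.3  0.2  0.5] open 0.996
shift(units) [-0.0113 -0.0408  0.053 ] turn(units) [ 0.006  -0.0034 -0.    ]
t=4.75 pos [0.5099 0.2999 0.0938] q [ 0.332  0.36   1.685 -0.002  1.075  0.604] F [ 0.4  0.3 -0.3] open 0.997
shift(units) [-0.0113 -0.0408  0.053 ] turn(units) [ 0.006  -0.0034 -0.0001]
```

View pics/w5_c210_150.png

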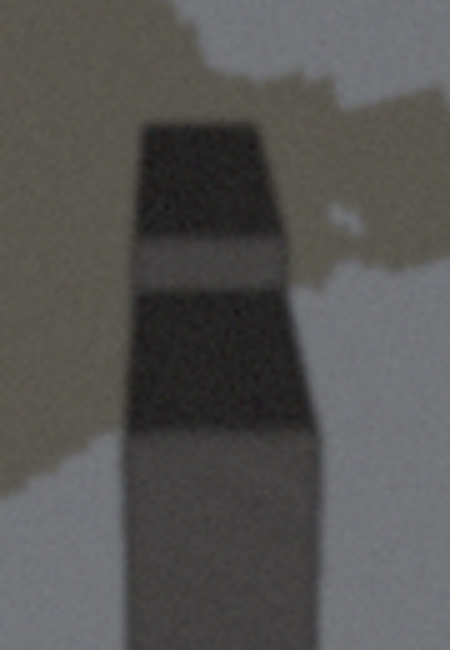

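View pics/w5.png

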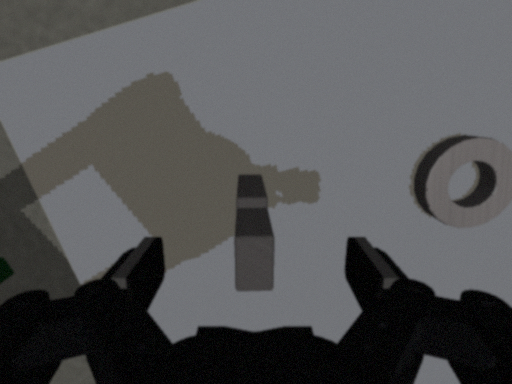

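```bash
python3 - <<'E'
from h import *
w=load("w5")
c=[(235,236.4),(273.4,236.4),(273,289.5),(235,289.5)]
P=np.array([onz(w,u,v,.112) for u,v in c]);print(P.mean(0).round(4))
a=P[[0,1]].mean(0)-P[[2,3]].mean(0);b=P[[1,2]].mean(0)-P[[0,3]].mean(0)
print(np.linalg.norm(a),np.degrees(np.arctan2(a[1],a[0])),np.linalg.norm(b),np.degrees(np.arctan2(b[1],b[0])))
# bottom far edge at foam z=.01: crop (142,124),(257,124)
Q=np.array([onz(w,210+x/5,150+y/5,.01) for x,y in[(142,124),(257,124)]]);print(Q.round(4),Q.mean(0).round(4), np.linalg.norm(Q[1]-Q[0]))
n=a/np.linalg.norm(a);print("base centre",Q.mean(0)-.02*n)
delta([*P.mean(0)[:2],.083],np.radians(-15.5))
E
```

```text
[0.5102 0.2983 0.112 ]
0.02673725893053822 74.30260651538286 0.017349190977974306 -16.11295419357145
[[0.5055 0.3189 0.01  ]
 [0.5224 0.3142 0.01  ]] [0.514  0.3166 0.01  ] 0.017487179710233204
base centre [0.50854236 0.29729735 0.01      ]
t=4.75 pos [0.5099 0.2999 0.0938] q [ 0.332  0.36   1.685 -0.002  1.075  0.604] F [ 0.4  0.3 -0.3] open 0.997
shift(units) [-0.0079  0.0025  0.0539] turn(units) [ 0.006  -0.0034 -0.0001]
```

```bash
python3 -m pendant '[[[-0.003,0.0008,0.02,0.006,-0.0034,0],[-0.003,0.0008,0.02,0,0,0],[-0.002,0.0008,0.015,0,0,0]]]'
python3 - <<'E'
from h import *
delta([.5100,.2983,.083],np.radians(-15.7))
E
```

```text
time_s: 5.12
eef_pos: [0.5103, 0.2982, 0.0822]
eef_rot: [-0.0, 0.796, 0.605, -0.001]
wrist_force: [0.6, -0.2, 0.2]
opening: 1.004
t=5.12 pos [0.5103 0.2982 0.0822] q [0.328 0.389 1.673 0.    1.082 0.599] F [ 0.6 -0.2  0.2] open 1.004
shift(units) [ 0.0001 -0.0014 -0.0042] turn(units) [-0.0004  0.0002  0.0011]
```

Good. Now close in small steps to watch for drift.

```bash
python3 -m pendant '[[[0,0,0,0,0,0],[0,0,0,0,0,0]]]' 1
python3 -m pendant '[[[0,0,0,0,0,0],[0,0,0,0,0,0]]]'
python3 -m pendant '[[[0,0,0,0,0,0],[0,0,0,0,0,0]]]'
python3 - <<'E'
from h import *
delta([.5100,.2983,.083],np.radians(-15.7))
E
```

```text
time_s: 5.38
eef_pos: [0.5099, 0.298, 0.0815]
eef_rot: [-0.0, 0.796, 0.605, -0.001]
wrist_force: [0.5, -0.2, -0.4]
opening: 0.606
time_s: 5.62
eef_pos: [0.5101, 0.2982, 0.0819]
eef_rot: [-0.0, 0.796, 0.605, -0.001]
wrist_force: [-0.5, -0.5, -1.1]
opening: 0.2
time_s: 5.88
eef_pos: [0.51, 0.2982, 0.0819]
eef_rot: [-0.0, 0.796, 0.605, -0.001]
wrist_force: [0.4, -0.0, -1.3]
opening: 0.199
t=5.88 pos [0.51   0.2982 0.0819] q [0.328 0.389 1.673 0.    1.081 0.599] F [ 0.4 -0.  -1.3] open 0.199
shift(units) [ 0.0007 -0.0004 -0.0055] turn(units) [-0.0005  0.0003  0.0011]
```

```bash
python3 -m pendant '[[[0,0,-0.1,0,0,0],[0,0,-0.2,0,0,0],[0,0,-0.2,0,0,0],[0,0,-0.2,0,0,0],[0,0,-0.15,0,0,0]]]'
python3 - <<'E'
from h import *
delta([.58,-.05,.25],np.radians(-6.3))
E
```

```text
time_s: 6.5
eef_pos: [0.5085, 0.2976, 0.2589]
eef_rot: [-0.001, 0.796, 0.605, -0.003]
wrist_force: [1.2, -0.7, -2.1]
opening: 0.2
t=6.50 pos [0.5085 0.2976 0.2589] q [0.328 0.194 1.535 0.    1.419 0.599] F [ 1.2 -0.7 -2.1] open 0.200
shift(units) [-1.5792  0.8095  0.0458] turn(units) [-0.0017  0.001  -0.0511]
```

```bash
python3 -m pendant '[[[-0.1,0.05,0,0,0,0],[-0.18,0.09,0,0,0,0],[-0.18,0.09,0,0,0,0],[-0.18,0.09,0,0,0,0],[-0.18,0.09,0,0,0,0],[-0.18,0.09,0,0,0,0],[-0.18,0.09,0,0,0,0],[-0.18,0.09,0,0,0,0],[-0.1,0.07,0,0,0,0],[-0.06,0.03,0,0,0,-0.025],[-0.03,0.02,0,0,0,-0.025],[0,0,0,0,0,0]]]'
python3 - <<'E'
from h import *
delta([.58,-.05,.25],np.radians(-6.3));snap("wrist","w6")
E
```

```text
time_s: 8.0
eef_pos: [0.5845, -0.0535, 0.2822]
eef_rot: [0.006, 0.744, 0.668, 0.007]
wrist_force: [-0.1, 0.4, -2.5]
opening: 0.203
t=8.00 pos [ 0.5845 -0.0535  0.2822] q [-0.296  0.156  1.532  0.005  1.436 -0.189] F [-0.1  0.4 -2.5] open 0.203
shift(units) [ 0.0145 -0.027   0.1607] turn(units) [ 0.0057 -0.0005  0.0006]
```

View pics/w6.png

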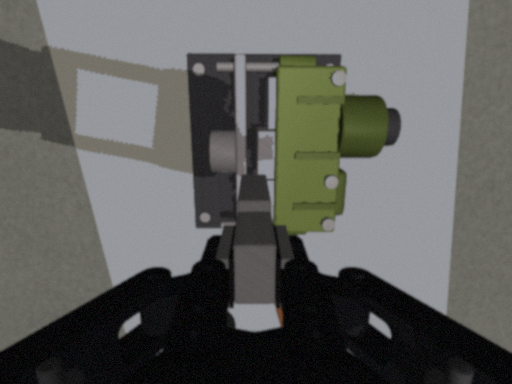

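```bash
python3 - <<'E'
from h import *
crop("w6",180,40,170,200,3.5); crop("w6",215,45,75,90,7)
E
```

```text
(no output)
```

View pics/w6_c180_40.png

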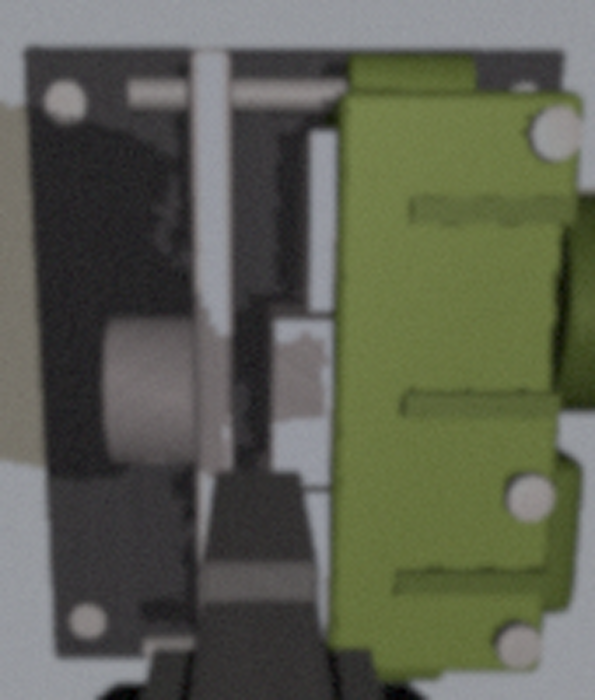

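View pics/w6_c215_45.png

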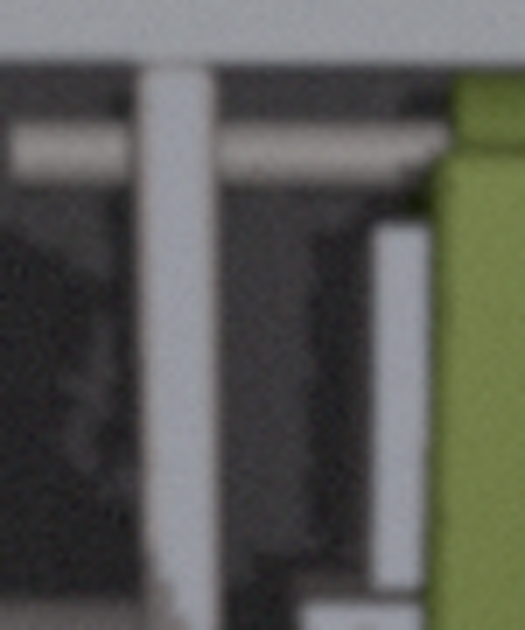

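```bash
python3 - <<'E'
from h import *
w=load("w6");t=load("top1")
g=lambda x,y:(215+x/7,45+y/7)
def d(n,z,*pts):
    P=np.array([onz(w,*g(*p),z) for p in pts]);v=P[0]-P[-1];print(n,P.round(4).tolist(),"yaw",np.degrees(np.arctan2(v[1],v[0]))-90);return P
A=d("plate inner",.084,(213,70),(217,600)); B=d("pad face",.084,(373,222),(370,590));C=d("case face",.084,(437,150),(424,600));
d("plate outer",.084,(140,70),(150,540))
Y=np.radians(-6.5);R=np.array([[np.cos(Y),-np.sin(Y)],[np.sin(Y),np.cos(Y)]])
for P,n in((A,"plate"),(B,"pad"),(C,"case")): print(n,"case axes",(P[:,:2]@R).round(4).tolist())
# plate far (left) end inner/outer corner
w2=load("w6");X=tri([(w,*g(140,65)),(t,220+75/5,50+408/5)]);print("tri outer-left",X.round(4))
X=tri([(w,*g(213,65)),(t,220+75/5,50+388/5)]);print("tri inner-left",X.round(4))
print("stand",[onz(w,180+x/3.5,40+y/3.5,.022).round(4).tolist() for x,y in[(27,48),(57,657),(563,52)]])
E
```

```text
plate inner [[0.5928, 0.0627, 0.084], [0.5845, -0.014, 0.084]] yaw -6.158374977029567
pad face [[0.6143, 0.0391, 0.084], [0.6086, -0.015, 0.084]] yaw -5.967796490507865
case face [[0.6247, 0.0482, 0.084], [0.6169, -0.0175, 0.084]] yaw -6.78350912235048
plate outer [[0.5821, 0.0638, 0.084], [0.5752, -0.0037, 0.084]] yaw -5.834972231594648
plate case axes [[0.5819, 0.1294], [0.5824, 0.0523]]
pad case axes [[0.6059, 0.1084], [0.6064, 0.0539]]
case case axes [[0.6153, 0.1186], [0.6149, 0.0524]]
tri outer-left [0.5818 0.065  0.0757]
tri inner-left [0.5929 0.0652 0.0694]
stand [[0.5237, 0.0801, 0.022], [0.498, -0.1461, 0.022], [0.7096, 0.0592, 0.022]]
```

```bash
python3 - <<'E'
from h import *
Y=np.radians(-6.5);R=np.array([[np.cos(Y),-np.sin(Y)],[np.sin(Y),np.cos(Y)]])
T=R@np.array([.5941,.0811]);print(T)
delta([*T,.21],np.radians(-6.3))
E
```

```text
[0.59946182 0.01332465]
t=8.05 pos [ 0.5845 -0.0531  0.2823] q [-0.296  0.156  1.532  0.005  1.436 -0.188] F [ 0.8  0.5 -0.8] open 0.202
shift(units) [0.3379 0.032  0.3626] turn(units) [ 0.0058 -0.0005  0.0004]
```

```bash
python3 -m pendant '[[[0.05,0.005,0.05,0.0058,0,0],[0.1,0.009,0.11,0,0,0],[0.1,0.009,0.11,0,0,0],[0.08,0.009,0.09,0,0,0],[0.005,0,0.003,0,0,0]]]'
python3 - <<'E'
from h import *
delta([.5995,.0133,.21],np.radians(-6.3));snap("wrist","w7")
delta([.5995,.0133,.21],np.radians(-6.3))
E
```

```text
time_s: 8.68
eef_pos: [0.598, 0.0192, 0.2068]
eef_rot: [-0.002, 0.745, 0.667, -0.0]
wrist_force: [0.0, 0.4, -1.3]
opening: 0.198
t=8.68 pos [0.598  0.0192 0.2068] q [-0.167  0.256  1.568  0.002  1.321 -0.057] F [ 0.   0.4 -1.3] open 0.198
shift(units) [-0.0284  0.0106 -0.016 ] turn(units) [-0.0011 -0.0007 -0.0002]
t=8.72 pos [0.5985 0.0186 0.2078] q [-0.168  0.255  1.567  0.002  1.321 -0.057] F [-1.1  0.  -1.3] open 0.199
shift(units) [-0.0257  0.0078 -0.0112] turn(units) [-0.0006 -0.0006 -0.0003]
```

View pics/w7.png

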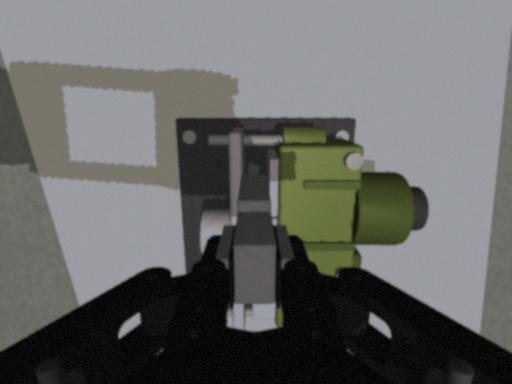

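```bash
python3 - <<'E'
from h import *
snap("wrist","w7")
crop("w7",215,115,80,100,7)
delta([.5995,.0133,.21],np.radians(-6.3))
E
```

```text
t=8.78 pos [0.5991 0.0177 0.2088] q [-0.169  0.254  1.566  0.002  1.322 -0.058] F [ 0.8  0.1 -1.4] open 0.197
shift(units) [-0.0219  0.0045 -0.0058] turn(units) [ 0.     -0.0005 -0.0005]
```

View pics/w7_c215_115.png

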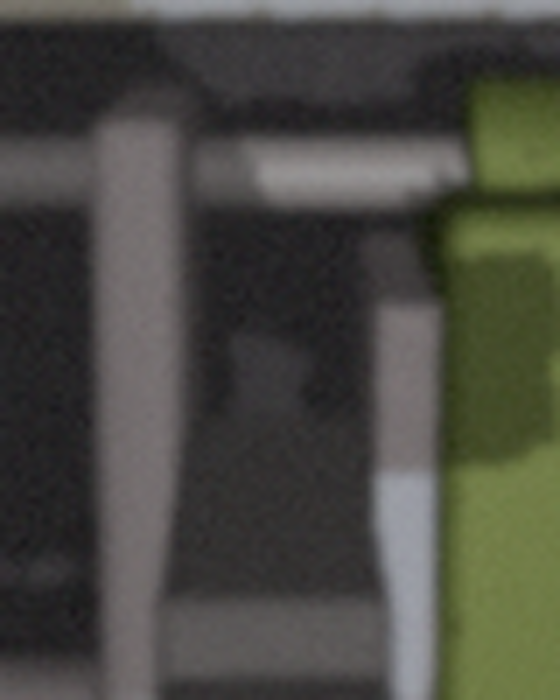

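```bash
python3 - <<'E'
from h import *
w=load("w7");w6=load("w6")
g=lambda x,y:(215+x/7,115+y/7); g6=lambda x,y:(215+x/7,45+y/7)
Y=np.radians(-6.5);R=np.array([[np.cos(Y),-np.sin(Y)],[np.sin(Y),np.cos(Y)]])
for n,p in dict(plate1=(182,122),plate2=(187,390),pad1=(377,303),pad2=(374,480)).items():
    P=onz(w,*g(*p),.084);print(n,P.round(4),(P[:2]@R).round(4))
print("tri padcorner",tri([(w,*g(377,303)),(w6,*g6(373,222))]).round(4),"tri plate",tri([(w,*g(182,122)),(w6,*g6(213,70))]).round(4))
print("tcp case axes",np.array([.5991,.0177])@R)
E
```

```text
plate1 [0.5931 0.0638 0.084 ] [0.582  0.1305]
plate2 [0.5896 0.0302 0.084 ] [0.5824 0.0968]
pad1 [0.6147 0.0387 0.084 ] [0.6064 0.1081]
pad2 [0.6121 0.0158 0.084 ] [0.6064 0.085 ]
tri padcorner [0.6144 0.039  0.0853] tri plate [0.5928 0.0633 0.0792]
tcp case axes [0.5932452  0.08540627]
```

```bash
python3 -m pendant '[[[-0.021,0.003,0.04,0,0,-0.0005],[0,0,0.09,0,0,0],[0,0,0.08,0,0,0],[0,0,0,0,0,0],[0,0,0,0,0,0]]]'
python3 - <<'E'
from h import *
delta([.5995,.0133,.165],np.radians(-6.3));snap("wrist","w8");crop("w8",205,125,100,110,6)
delta([.5995,.0133,.165],np.radians(-6.3))
E
```

```text
time_s: 9.4
eef_pos: [0.6, 0.0109, 0.1654]
eef_rot: [0.001, 0.746, 0.666, 0.001]
wrist_force: [-0.1, -0.2, -1.8]
opening: 0.199
t=9.40 pos [0.6    0.0109 0.1654] q [-1.800e-01  2.980e-01  1.603e+00  1.000e-03  1.238e+00 -6.700e-02] F [-0.1 -0.2 -1.8] open 0.199
shift(units) [ 0.0117 -0.0037  0.0018] turn(units) [ 0.0007 -0.0002 -0.0009]
t=9.45 pos [0.5998 0.0109 0.1653] q [-1.800e-01  2.980e-01  1.603e+00  1.000e-03  1.238e+00 -6.700e-02] F [ 0.1 -0.7 -1.9] open 0.202
shift(units) [ 0.0115 -0.003   0.0014] turn(units) [ 0.0006 -0.0002 -0.0009]
```

View pics/w8_c205_125.png

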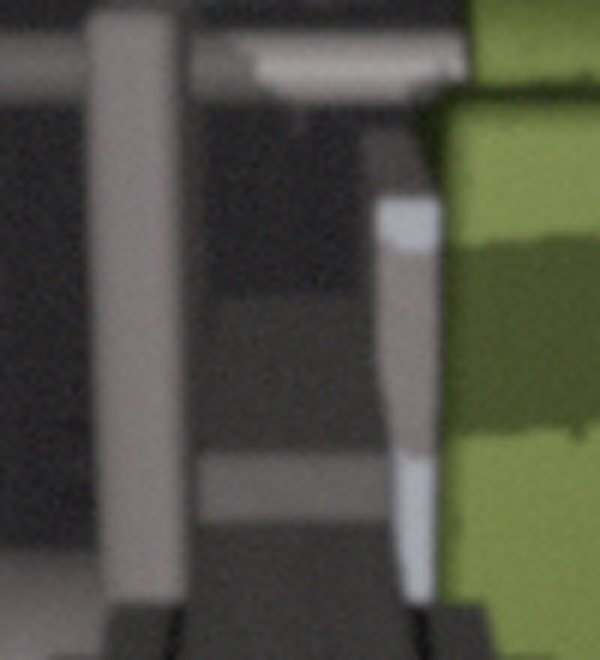

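```bash
python3 - <<'E'
from h import *
im=cv2.imread("pics/w8.png")[125:235,205:305].astype(float)
im=np.clip(im*3.0-60,0,255).astype(np.uint8)
cv2.imwrite("pics/w8e.png",cv2.resize(im,None,fx=6,fy=6,interpolation=cv2.INTER_CUBIC))
w=load("w8");_,p,Rt=pose()
for x,y,z in [(.02,-.009,-.072),(.02,.009,-.072),(.02,-.009,-.010),(.02,.009,-.010)]:
    X=p+Rt.apply([x,y,-z]);q=proj(w,X);print(X.round(4),((q-[205,125])*6).round(0))
E
```

```text
[0.5933 0.0319 0.0933] [209. 288.]
[0.6112 0.0298 0.0933] [359. 288.]
[0.5932 0.0318 0.1553] [177. 447.]
[0.611  0.0298 0.1553] [383. 447.]
```

View pics/w8e.png

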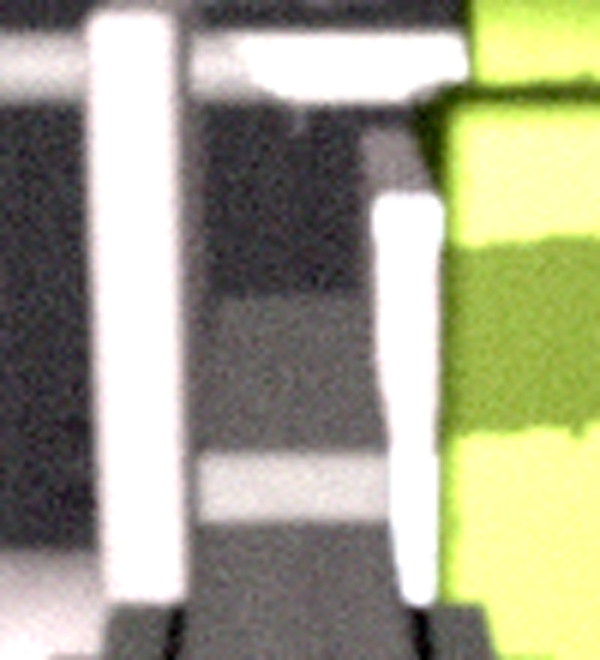

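```bash
python3 -m pendant '[[[0.013,-0.006,0,0.0006,0,-0.0009],[0,0,0.05,0,0,0],[0,0,0.05,0,0,0],[0,0,0,0,0,0]]]'
python3 - <<'E'
from h import *
delta([.5988,.0136,.094],np.radians(-6.3));snap("wrist","w9");crop("w9",205,125,100,110,6)
im=cv2.imread("pics/w9_c205_125.png").astype(float);cv2.imwrite("pics/w9e.png",np.clip(im*2-20,0,255).astype(np.uint8))
E
```

```text
time_s: 9.95
eef_pos: [0.5994, 0.014, 0.1447]
eef_rot: [0.0, 0.745, 0.667, 0.001]
wrist_force: [0.4, 0.5, -2.5]
opening: 0.204
t=9.95 pos [0.5994 0.014  0.1447] q [-1.750e-01  3.210e-01  1.619e+00  1.000e-03  1.200e+00 -6.600e-02] F [ 0.4  0.5 -2.5] open 0.204
shift(units) [-0.0027 -0.0029  0.2537] turn(units) [ 0.0005 -0.0002  0.0002]
```

View pics/w9e.png

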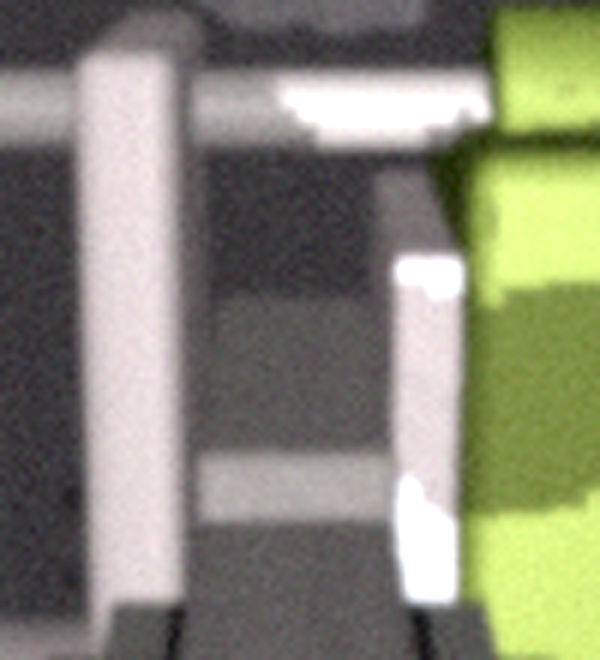

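```bash
python3 -m pendant '[[[-0.002,-0.003,0.06,0,0,0],[0,0,0.06,0,0,0],[0,0,0.06,0,0,0],[0,0,0.04,0,0,0]]]'
python3 - <<'E'
from h import *
delta([.5988,.0136,.094],np.radians(-6.3))
E
```

```text
time_s: 10.5
eef_pos: [0.5994, 0.0135, 0.0987]
eef_rot: [0.001, 0.745, 0.667, 0.001]
wrist_force: [-0.4, 0.7, -1.8]
opening: 0.201
t=10.50 pos [0.5994 0.0135 0.0987] q [-1.760e-01  3.790e-01  1.646e+00  1.000e-03  1.113e+00 -6.700e-02] F [-0.4  0.7 -1.8] open 0.201
shift(units) [-0.0001 -0.0031  0.0234] turn(units) [ 0.001  -0.0002  0.0002]
```

```bash
python3 -m pendant '[[[0,-0.002,0.014,0,0,0],[0,0,0.01,0,0,0]]]'
python3 - <<'E'
from h import *
delta([.5988,.0136,.094],np.radians(-6.3));snap("wrist","w10");snap("scene","s10");crop("w10",205,125,100,140,4);crop("scene10" if 0 else "s10",190,160,140,120,5)
im=cv2.imread("pics/w10_c205_125.png").astype(float);cv2.imwrite("pics/w10e.png",np.clip(im*2-20,0,255).astype(np.uint8))
E
```

```text
time_s: 10.75
eef_pos: [0.5988, 0.0137, 0.0938]
eef_rot: [0.0, 0.745, 0.667, 0.001]
wrist_force: [-6.3, 1.1, 17.2]
opening: 0.197
t=10.75 pos [0.5988 0.0137 0.0938] q [-1.760e-01  3.860e-01  1.649e+00  1.000e-03  1.105e+00 -6.700e-02] F [-6.3  1.1 17.2] open 0.197
shift(units) [-0.0003 -0.     -0.0011] turn(units) [ 0.0006 -0.0002  0.0002]
```

View pics/w10e.png

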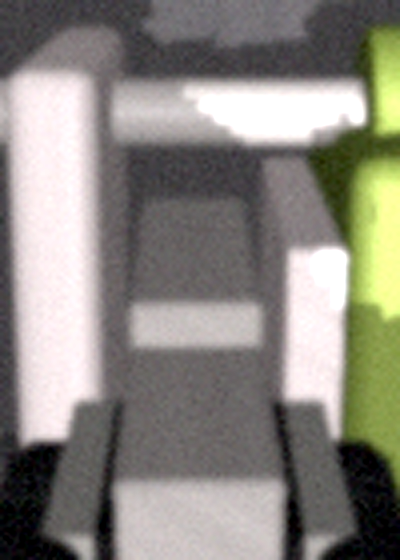

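View pics/s10_c190_160.png

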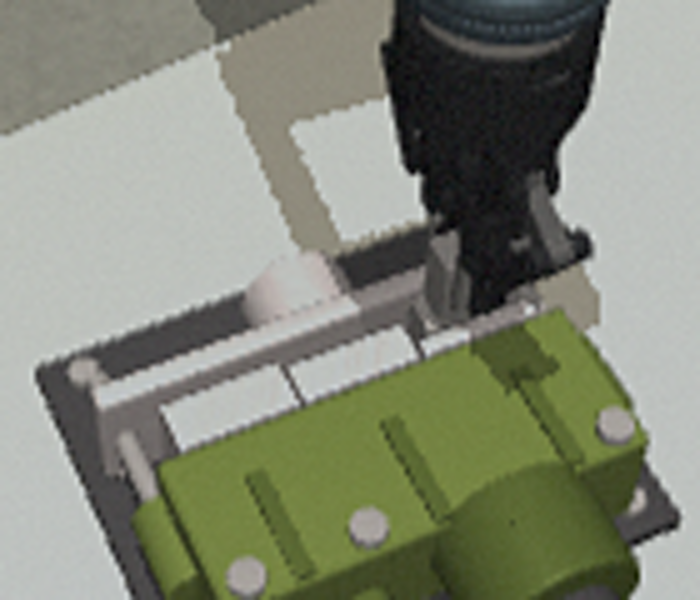

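```bash
python3 -m pendant '[[[0,0,-0.003,0,0,0],[0,0,0,0,0,0],[0,0,0,0,0,0],[0,0,0,0,0,0]]]' 0
python3 - <<'E'
from h import *
delta([.5988,.0136,.2],np.radians(-6.3));snap("wrist","w11")
E
```

```text
time_s: 11.35
eef_pos: [0.6002, 0.0134, 0.0956]
eef_rot: [0.002, 0.745, 0.667, 0.002]
wrist_force: [0.0, 0.8, 0.1]
opening: 0.998
t=11.35 pos [0.6002 0.0134 0.0956] q [-1.760e-01  3.830e-01  1.648e+00  1.000e-03  1.104e+00 -6.700e-02] F [0.  0.8 0.1] open 0.998
shift(units) [ 4.000e-04 -4.000e-03 -5.221e-01] turn(units) [ 0.0018 -0.0001  0.0002]
```

View pics/w11.png

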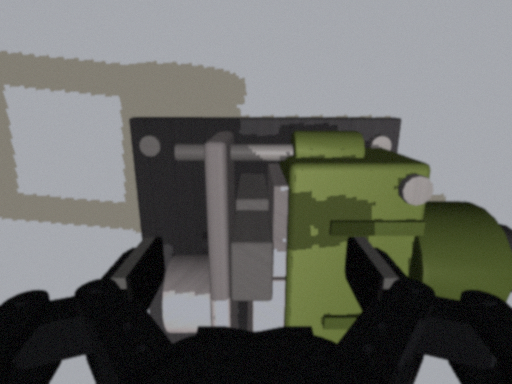

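```bash
python3 -m pendant '[[[0,0,-0.05,0.0018,0,0],[0,0,-0.12,0,0,0],[0,0,-0.15,0,0,0],[0,0,-0.15,0,0,0],[0,0,-0.06,0,0,0],[0,0,0,0,0,0]]]'
python3 - <<'E'
from h import *
Y=np.radians(-6.4);R=np.array([[np.cos(Y),-np.sin(Y)],[np.sin(Y),np.cos(Y)]])
g=np.array([.5995,.0133])
for n,v in dict(view=(-.05,-.1),pre=(-.088,-.056),contact=(-.065,-.056)).items(): print(n,(g+R@v).round(4))
delta([*(g+R@[-.088,-.056]),.2],np.radians(-96.3));snap("wrist","w12");crop("w12",190,130,130,130,5)
delta([*(g+R@[-.088,-.056]),.2],np.radians(-6.3))
E
```

```text
time_s: 12.15
eef_pos: [0.6002, 0.0133, 0.2067]
eef_rot: [-0.0, 0.745, 0.667, -0.0]
wrist_force: [0.5, -0.2, -0.4]
opening: 1.0
view [ 0.5387 -0.0805]
pre [ 0.5058 -0.0325]
contact [ 0.5287 -0.0351]
t=12.15 pos [0.6002 0.0133 0.2067] q [-0.176  0.259  1.565  0.     1.319 -0.066] F [ 0.5 -0.2 -0.4] open 1.000
shift(units) [-0.2794 -0.4441  0.0335] turn(units) [-3.000e-04  1.000e-04  5.001e-01]
t=12.20 pos [0.5999 0.0134 0.2059] q [-0.176  0.259  1.565  0.     1.318 -0.066] F [0.9 1.1 0. ] open 1.002
shift(units) [-0.2795 -0.4423  0.0302] turn(units) [-0.0006 -0.0002  0.0001]
```

View pics/w12_c190_130.png

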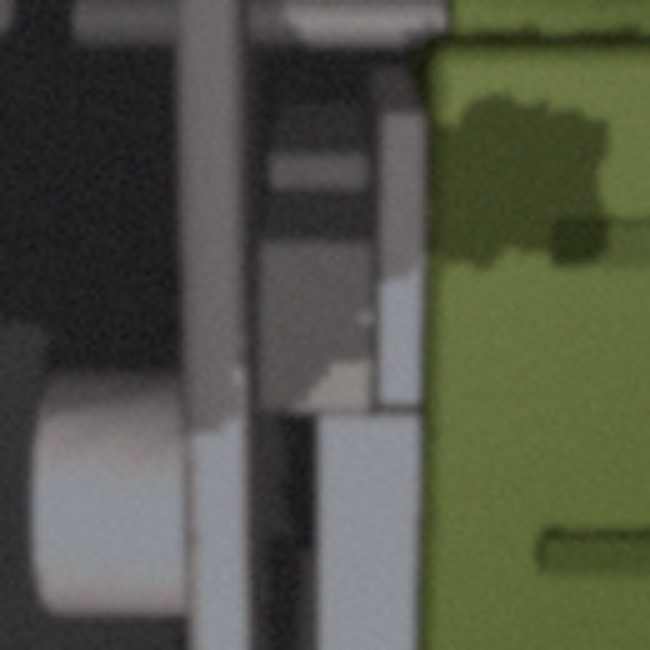

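```bash
python3 - <<'E'
from h import *
w=load("w12");Y=np.radians(-6.4);R=np.array([[np.cos(Y),-np.sin(Y)],[np.sin(Y),np.cos(Y)]]);g=np.array([.5995,.0133])
def loc(n,x,y,z):
    P=onz(w,190+x/5,130+y/5,z);print(n,P.round(4),"case",((P[:2]-g)@R+[0,.056]).round(4))
loc("hub end y+",40,380,.056);loc("hub end y-",45,612,.056);loc("hub end",35,490,.075)
for p in [(258,240),(372,240),(375,412),(262,412)]: loc("tab",*p,.124)
loc("shoulder",270,170,.084);loc("pad1",378,112,.084);loc("plate",246,300,.084)
E
```

```text
hub end y+ [ 0.5412 -0.0125  0.056 ] case [-0.055   0.0239]
hub end y- [ 0.5341 -0.0639  0.056 ] case [-0.0564 -0.028 ]
hub end [ 0.5411 -0.0285  0.075 ] case [-0.0534  0.008 ]
tab [0.5934 0.0279 0.124 ] case [-0.0077  0.0699]
tab [0.6106 0.0261 0.124 ] case [0.0096 0.0699]
tab [ 0.6082 -0.0016  0.124 ] case [0.0104 0.0422]
tab [5.907e-01 4.000e-04 1.240e-01] case [-0.0073  0.0422]
shoulder [0.5942 0.0308 0.084 ] case [-0.0072  0.0728]
pad1 [0.6142 0.0389 0.084 ] case [0.0117 0.0831]
plate [0.5871 0.0076 0.084 ] case [-0.0117  0.0489]
```

```bash
python3 -m pendant '[[[-0.06,-0.1,0,0,0,0],[-0.09,-0.14,0,0,0,0],[-0.08,-0.13,0.01,0,0,0],[-0.05,-0.07,0.02,0,0,0]]]' 1
python3 -m pendant '[[[0,0,0,0,0,0.055],[0,0,0,0,0,0.056],[0,0,0,0,0,0.056],[0,0,0,0,0,0.056],[0,0,0,0,0,0.056],[0,0,0,0,0,0.056],[0,0,0,0,0,0.056],[0,0,0,0,0,0.056],[0,0,0,0,0,0.053],[0,0,0,0,0,0]]]'
python3 - <<'E'
from h import *
delta([.5058,-.0325,.057],np.radians(-96.4));snap("wrist","w13");
E
```

```text
time_s: 12.7
eef_pos: [0.5012, -0.0326, 0.1938]
eef_rot: [-0.005, 0.744, 0.668, -0.003]
wrist_force: [0.5, -0.8, -1.0]
opening: 0.143
time_s: 13.95
eef_pos: [0.4899, -0.0306, 0.1773]
eef_rot: [-0.004, 0.997, -0.08, -0.02]
wrist_force: [-0.5, -0.2, -0.0]
opening: 0.004
t=13.95 pos [ 0.4899 -0.0306  0.1773] q [-3.040e-01  7.800e-02  1.837e+00 -1.000e-03  1.267e+00  1.427e+00] F [-0.5 -0.2 -0. ] open 0.004
shift(units) [ 1.042e-01 -1.000e-04  5.979e-01] turn(units) [-0.002   0.0129 -0.0155]
```

View pics/w13.png

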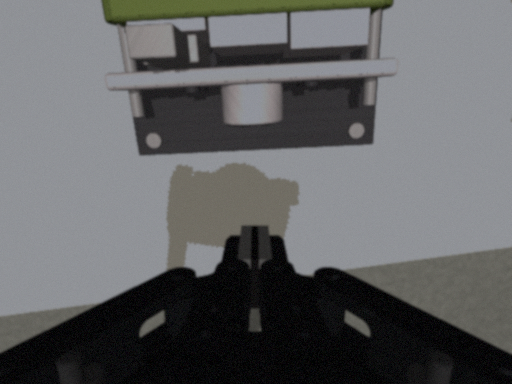

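```bash
python3 -m pendant '[[[0,0,0,-0.002,0.0129,-0.0155],[0.02,0,0.1,0,0,0],[0.02,0,0.1,0,0,0],[0.02,0,0.1,0,0,0],[0,0,0,0,0,0]]]'
python3 - <<'E'
from h import *
delta([.5058,-.0325,.057],np.radians(-96.4))
E
```

```text
time_s: 14.62
eef_pos: [0.5007, -0.0314, 0.1136]
eef_rot: [-0.0, 0.999, -0.045, -0.001]
wrist_force: [0.3, -0.3, 0.3]
opening: -0.001
t=14.62 pos [ 0.5007 -0.0314  0.1136] q [-0.3    0.163  1.887  0.     1.093  1.362] F [ 0.3 -0.3  0.3] open -0.001
shift(units) [0.0264 0.0032 0.2829] turn(units) [-0.0002  0.0006  0.0067]
```

```bash
python3 -m pendant '[[[0.005,0.003,0.07,0,0,0.0067],[0.006,0,0.1,0,0,0],[0.006,0,0.08,0,0,0],[0,0,0.03,0,0,0],[0,0,0,0,0,0]]]'
python3 - <<'E'
from h import *
delta([.5287,-.0351,.057],np.radians(-96.4));snap("wrist","w14")
E
```

```text
time_s: 15.25
eef_pos: [0.505, -0.0328, 0.0563]
eef_rot: [0.0, 0.998, -0.055, 0.0]
wrist_force: [0.0, -0.3, -0.1]
opening: -0.0
t=15.25 pos [ 0.505  -0.0328  0.0563] q [-0.3    0.267  1.904  0.     0.971  1.382] F [ 0.  -0.3 -0.1] open -0.000
shift(units) [ 0.119  -0.0015 -0.0037] turn(units) [ 0.     -0.0001  0.0003]
```

View pics/w14.png

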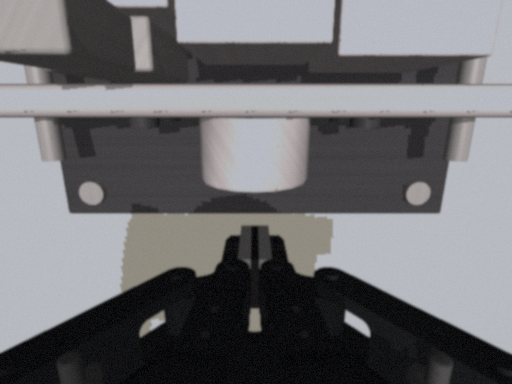

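```bash
python3 -m pendant '[[[0.04,0,0,0,0,0],[0.04,0,0,0,0,0],[0.02,0,0,0,0,0]]]'
python3 -m pendant '[[[0.01,0,0,0,0,0],[0.01,0,0,0,0,0]]]'
```

```text
time_s: 15.68
eef_pos: [0.5277, -0.0355, 0.0583]
eef_rot: [0.0, 0.998, -0.055, 0.002]
wrist_force: [-2.2, -0.5, 0.7]
opening: -0.001
time_s: 15.92
eef_pos: [0.5311, -0.0359, 0.0581]
eef_rot: [0.0, 0.998, -0.055, 0.001]
wrist_force: [-4.5, -0.3, 2.1]
opening: -0.004
```

```bash
python3 -m pendant '[[[0.008,0,0,0,0,0],[0.008,0,0,0,0,0]]]'
python3 -m pendant '[[[0.008,0,0,0,0,0],[0.008,0,0,0,0,0]]]'
```

```text
time_s: 16.18
eef_pos: [0.5332, -0.036, 0.0579]
eef_rot: [0.0, 0.998, -0.055, -0.001]
wrist_force: [-8.3, 0.1, 5.0]
opening: 0.001
time_s: 16.42
eef_pos: [0.5331, -0.0359, 0.0572]
eef_rot: [-0.0, 0.998, -0.055, -0.005]
wrist_force: [-8.7, 1.0, 6.2]
opening: 0.004
```

```bash
python3 - <<'E'
from h import *
delta([.535,-.0359,.058],np.radians(-96.4));snap("wrist","w15");snap("scene","s15");snap("top","t15");crop("s15",190,160,140,120,5)
crop("t15",220,80,130,100,6)
delta([.535,-.0359,.058],np.radians(-96.4))
E
```

```text
t=16.43 pos [ 0.5331 -0.0359  0.0572] q [-0.288  0.325  1.824 -0.002  1.002  1.393] F [-8.7  1.   6.2] open 0.004
shift(units) [ 0.0095 -0.0008 -0.0043] turn(units) [0.0001 0.0029 0.0006]
t=16.57 pos [ 0.5331 -0.0358  0.0571] q [-0.288  0.325  1.824 -0.002  1.002  1.393] F [-8.3 -0.4  5.9] open -0.000
shift(units) [ 0.0095 -0.0007 -0.0044] turn(units) [0.0001 0.0029 0.0006]
```

View pics/w15.png

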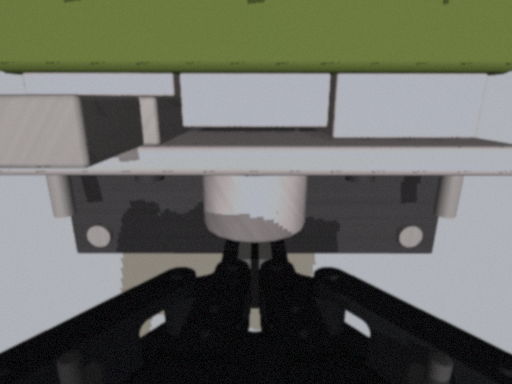

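View pics/s15_c190_160.png

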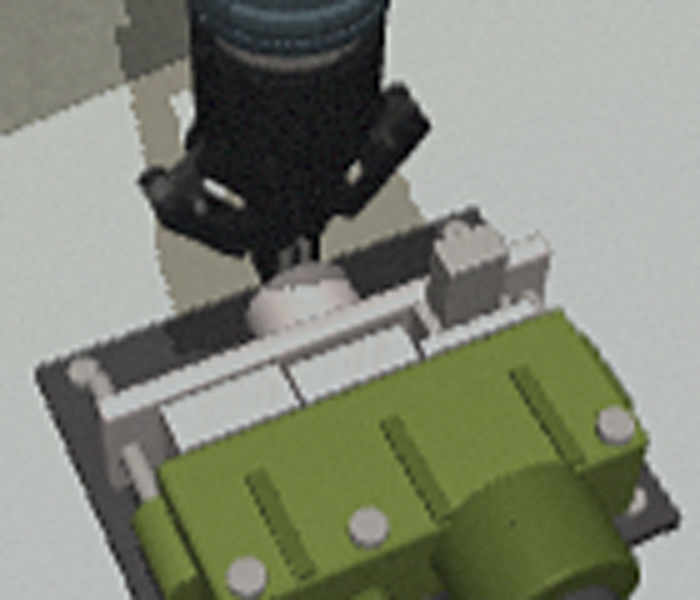

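View pics/t15_c220_80.png

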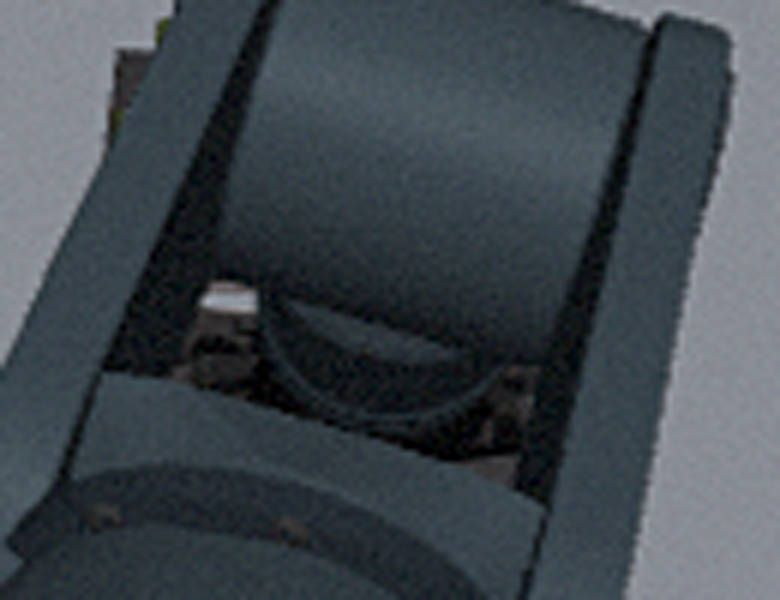

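```bash
python3 - <<'E'
from h import *
crop("w15",0,80,200,100,4);crop("w15",170,100,180,90,4)
E
```

```text
(no output)
```

View pics/w15_c0_80.png

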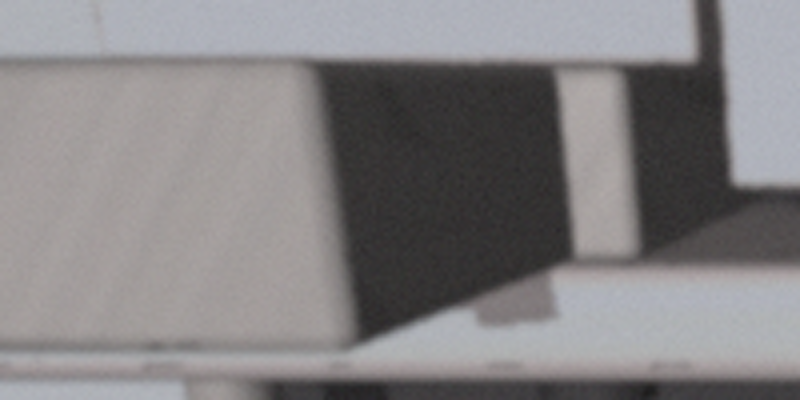

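View pics/w15_c170_100.png

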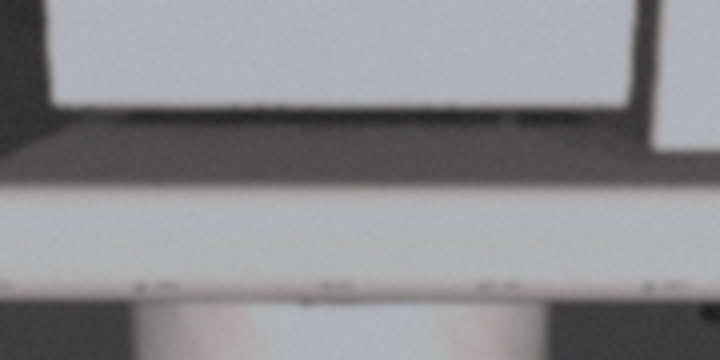

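```bash
python3 -m pendant '[[[0.014,0,-0.004,0,0.003,0],[0.016,0,-0.002,0,0.002,0],[0.016,0,-0.002,0,0,0]]]'
python3 - <<'E'
from h import *
delta([.535,-.0359,.058],np.radians(-96.4));snap("wrist","w16")
for i in range(12): imaging.camera("scene")
snap("scene","s16")
delta([.535,-.0359,.058],np.radians(-96.4))
crop("w16",0,80,200,100,4)
E
```

```text
time_s: 16.95
eef_pos: [0.5331, -0.0356, 0.0564]
eef_rot: [-0.0, 0.999, -0.054, -0.007]
wrist_force: [-14.9, -0.7, 10.4]
opening: -0.003
t=16.95 pos [ 0.5331 -0.0356  0.0564] q [-0.287  0.329  1.82  -0.003  1.006  1.393] F [-14.9  -0.7  10.4] open -0.003
shift(units) [ 0.0096  0.0005 -0.008 ] turn(units) [0.     0.0045 0.0011]
t=17.65 pos [ 0.5331 -0.0356  0.0564] q [-0.287  0.329  1.82  -0.003  1.006  1.393] F [-15.2  -0.4   9.4] open 0.002
shift(units) [ 0.0096  0.0005 -0.0083] turn(units) [0.     0.0044 0.0011]
```

View pics/w16_c0_80.png

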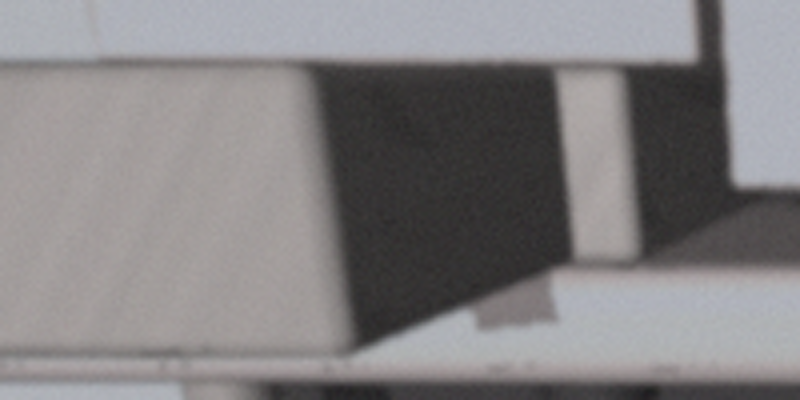

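View pics/s16.png

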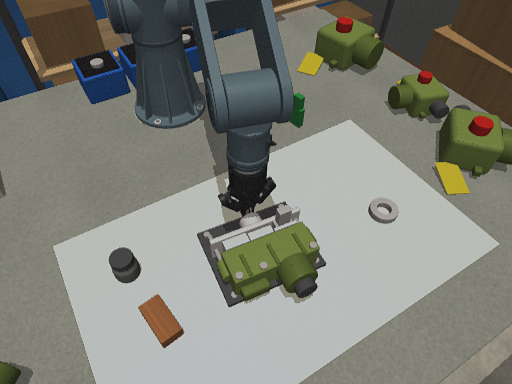

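```bash
python3 - <<'E'
from bench import ctrl
print(ctrl.hand_in())
E
```

```text
the job is handed in; nothing more can be done
None
```

I stood the spacer on the gap floor in front of the shallowest pad (the leftmost one), let go of it, then pushed the cover plate home at its hub with closed fingers. I handed in at about 17.7 s while still pushing; the hand-in gives no verdict.

**After release:** the wrist camera put the spacer about 1 mm from the middle of the gap and level with the pad's middle. It stood upright, the fingers were clear of it, and the plate was still at its start.

**Before hand-in:**
- The last wrist picture shows the plate and the pad both flush against the spacer. The fingers moved about 6 mm after touching the hub.
- The push was steady at 15 N over 0.7 s. That leaves roughly 11 N pinching the spacer after the spring's 3.3 N, but I could not measure the pinch directly.
- The gripper touches only the hub. The jar, bearing ring and wooden block look unmoved in the scene picture.

**What was off:**
- The first grasp drifted up and sideways while closing and shifted the spacer about 8 mm, so I let go, measured again and regripped it cleanly.
- Heights from two views of different cameras came out up to 15 mm low, but two wrist views agreed with the given heights to within 5 mm.
- During the final push the fingers also carry about 10 N vertically from friction on the hub, and the tool tilts about 0.8 degrees.

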